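# Load the sprung drilling jig and close it with its drill plate

### The job

Set the wooden blank up for drilling. Tuck one end of it under the lip of the jig's red spring-loaded carriage, press the carriage back with it far enough to swing the other end down behind the fixed stop, and let go so that the spring clamps the blank flat on the rails and home against the stop, under both lips. Then fit the drill plate: lower it square to the sloping bed over both locating pins together, fully down on the shoulders of the posts before you let go of it, and leave the tape roll, awl, pliers and pencil where they lie.

Things in the scene. Friction and masses are not known exactly. Their poses are not given: they have to be found in the camera images.
- jig: The drilling jig as a whole, tilted towards the robot and fixed to the worktop: grey foot plate 214 x 124 x 9 mm (lying 120 mm towards the low end and 94 mm towards the high end of the origin) with a sloping grey table hinged above it. Origin on the worktop; x (level) runs from the low, carriage end to the high, fixed-stop end, z up. Its place and yaw change.
- jig_bed: Bed of the jig, sloping 20 degrees, high end away from the robot. Origin: 74 mm above the jig's origin, on top of the rails, where the centre of the blank's underside belongs; x up the slope to the fixed stop, y left across, z square to the bed. Two steel rails (y = +-14 mm, 9 mm wide, 10 mm above the grey table, which is 104 mm wide) carry the blank, whose sides overhang them.
- stop_face (a point): Foot of the fixed dark stop's face, at rail height: bed x = 60, y = 0, z = 0 mm; same axes as jig_bed. The stop is 44 mm wide; its keeper lip juts 4 mm over the blank (bed x from 56 mm), underside 18 mm and top 22 mm above the rails.
- pin_left (a point): Tip of the left brass pin (bed x = 38, y = 36, z = 46 mm). The pin is 10 mm in diameter with a tapering nose and stands 18 mm above the shoulder (bed z = 28 mm) of a 16 mm post. The blank passes between the two posts with 3 mm each side.
- pin_right (a point): Tip of the right brass pin (bed x = 38, y = -36, z = 46 mm), made like the left one.
- carriage (a joint): Travel in m of the red sprung carriage, down the slope (bed -x): 0 at rest, stop at 0.026. The spring pushes up the slope with 4 N at 0, 6.5 N at 0.010 and 10.5 N at 0.026. With the blank clamped it reads 0.010.
- carriage_face (a point): Middle of the carriage's clamping face, 11 mm above the rails; it moves with the carriage. At rest at bed x = -50 mm (only 110 mm from the fixed stop). The carriage is 44 mm wide and 16 mm thick; a keeper lip juts 3 mm over the blank's end, underside 22 mm and top 27 mm above the rails.
- blank: Loose dark hardwood blank, 120 (x) x 50 (y) x 16 mm (z), either end may go first, about 70 g. Origin: centre of its underside; it lies flat on the worktop at the start.
- drill_plate: Loose blue drill plate 60 (x) x 110 (y) x 8 mm (z), about 220 g, with two through holes of 11.6 mm at y = +-36 mm, four brass drill bushes and a black upright grip bar in the middle: 40 mm long along x, 14 mm thick along y, from z = 8 to z = 34 mm. The plate is the same turned by half a turn. Origin: centre of its underside.
- plate_grip (a point): Middle of the drill plate's grip bar, 24 mm above the plate's underside.
- plate_seat (a point): Where the drill plate's origin belongs: midway between the two post shoulders (bed x = 38, y = 0, z = 28 mm); same axes as jig_bed. The seated plate clears the blank by 12 mm and the stop's lip by 6 mm.
- tape_roll: Purple tape roll, 62 mm across, 19 mm high, a bystander.
- awl: Awl with a wooden handle, about 103 mm long, a bystander.
- pliers_b: Pliers with black handles, 118 mm long, a bystander.
- pencil: Yellow pencil, 136 mm long, a bystander.

How it is judged:
By the outcome, as a careful person would: the job done as asked, in the order asked, and still so for the second after the job is handed in, with the robot touching nothing.
It also fails if it takes over 59 s, if anything falls off the work surface, if the arm or the gripper's body presses on something with over 40 N, if the wrist force passes 120 N, or if a joint passes its speed limit or range.

### The arm

A 6-joint arm with a two-finger parallel gripper is mounted at the origin on a cart in front of the work surface, level with it; the furniture and walls round the work are solid. World frame = base frame: x ahead of the robot, y to its left, z up, the work surface at z = 0. Lengths are in m, angles in degrees, forces in N, time in s.
With the tool pointing down it reaches from about 0.25 to 0.725 m from the base axis. Payload 9.7 kg.
Tool frame: the origin (TCP) lies at the very end of the fingers, on their centre line; the grasp point (between the pads) lies 19 mm behind it; z points along the fingers, y is the line along which they close (so a half turn about z gives the same grasp; the last joint's range is limited). The gripper opens to 85 mm and grips with 20 to 120 N. Pads are 22 mm wide; open, the fingers measure 114 mm over their backs; the gripper's body (76 mm by 85 mm) begins 54 mm behind the grasp point. The pads swing forward as they close: fully open they stand 13 mm farther back than shut.
Start: joints at [-66.979, 4.979, 10.078, 95.1, 0, 90], TCP at [0.215, -0.506, 0.231] pointing down, gripper open.
Joint ranges: [-179.16, 179.16], [-48.56, 103.87], [-65.8, 70.77], [-126.05, 130.52], [-82.76, 87.17], [-180, 180]. Speed limits (degrees/s): [127.2, 127.2, 147.25, 180, 180, 180].

### API

Orientations are given as [roll, pitch, yaw] about the fixed x, y, z axes, in that order (R = Rz(yaw) Ry(pitch) Rx(roll)).
In Python, from workcell import bot gives the robot as it stands.
- The arm moves only by the tool arm_command, never from a script. Its argument "series" is a list of rows, each a list of 4 numbers: the shift along the tool's x, y, z in m, then the turn about the tool's z in rad. A call has exactly 5 rows; each row is the pose to reach, as a shift and turn from the pose commanded when the call began, along the tool's axes at that moment; what a row does not reach only later rows make up. A row lasts 1/10 s, in which the tool goes at most 50 mm and 8.59 degrees, less where a joint would pass 70% of its speed; a pose out of reach is approached as far as the arm can. A call with a gripper value outside its range is refused whole. "hand" is the finger opening in m, from 0 to 0.0854, set as the call begins (left out, the last holds). The fingers move at their own pace and stop on an object; "grip_force" is the grip in N (left out, the last holds). Time passes only in rows, so rows that repeat a pose let the fingers close, or fill a call up. It gives the time, the measured TCP pose, the force, the opening and the grip force at its end, in the units of the state.
- bot.get_obs(): the state, without advancing time (a new reading comes with each control period).
- bot.camera(name): name is "scene" or "top"; returns a dict with "color" (420x560x3 uint8, blue, green, red), "camera_matrix" (3x3 intrinsics, pixels), "xyz" and "orientation" of the camera in the world. Camera axes: x right, y up, looking along -z (the intrinsics and any distortion apply to the point x, -y, -z); pixel columns grow to the right and rows downward; lengths in m; the calibration is good to about 2 mm. A picture is of the moment at which its call begins. There is no depth.
- bot.job_done(): hands the job in; it is judged then, once.
Trained networks look in the newest picture that a camera, given by its name, has taken for a name from the list of things; names that differ only in an ending like _2 or _b are one class to them, and where a whole thing is asked for, a point or a joint stands for the part that bears it (a point fixed in the world has none). Each returns a list of dicts, best first, with "confidence" (0 to 1); they miss things now and then, are a little off and sometimes report something else, mostly with a low value. They report only what shows in the picture. A call takes as long as a camera call.
- bot.find_in(camera, target): "location" ([column, row] in pixels, amid what is visible of it).
- bot.mark_of(camera, target): "location" ([column, row] in pixels: a listed point, or the origin of a listed thing).
The state is a dict: "time": time; "q": joint angles; "qd": joint speeds; "joint_efforts": joint torques, N m; "ee_pos": TCP position; "tcp_rot": TCP orientation; "wrist_force": force on the tool from outside, world axes, zero at the start; "torque": the same for the moment, N m; "opening": finger opening in m; "grasp_force": force on a finger pad.
Only numpy, scipy, OpenCV 4.12 (cv2) and the standard library are available. Lean on these libraries where they do the work, as an engineer would, in place of code of your own. Each camera call takes 0.05 s, during which the arm holds its last target. There are 200 camera calls.

## Working session

There is one attempt and no reset: what is moved stays moved. The work goes in short steps, Python scripts to look and compute and a tool call to move; the robot and the scene stay as the last step left them, time stands still between calls to the robot, and variables do not carry over. Pictures are saved under pics/ and viewed, at most 10 in all, crops included, and the job is handed in when it is done.

Besides the shell and the picture viewer there is one more tool, called after ">>>" as a command line: name --pt "numbers of a row" for each row, then --argument value for the rest. arm_command: Moves the arm, as the interface text tells. Its arguments: {"type":"object","properties":{"series":{"type":"array"},"hand":{"type":"number"},"grip_force":{"type":"number"}},"required":["series"]}

```bash
ls; mkdir -p pics; cat > h.py <<'E'
import numpy as np, cv2
from scipy.spatial.transform import Rotation as R
from workcell import bot
def shot(name,fn=None):
    c=bot.camera(name)
    if fn: cv2.imwrite('pics/'+fn,c['color'])
    return c
def camR(c):
    o=np.array(c['orientation'],float)
    return o if o.shape==(3,3) else R.from_euler('xyz',o,degrees=True).as_matrix()
def ray(c,px):
    K=np.array(c['camera_matrix']); d=np.linalg.inv(K)@[px[0],px[1],1]
    return np.array(c['xyz']), camR(c)@[d[0],-d[1],-d[2]]
def onz(c,px,z):
    o,d=ray(c,px); return o+d*(z-o[2])/d[2]
def proj(c,p):
    v=camR(c).T@(np.array(p)-c['xyz']); K=np.array(c['camera_matrix'])
    u=K@[v[0],-v[1],-v[2]]; return u[:2]/u[2]
E
python3 - <<'E'
from h import *
print(bot.get_obs())
for n in('scene','top'):
    c=shot(n,n+'0.png'); print(n,{k:c[k] for k in c if k!='color'})
    for t in('jig','jig_bed','stop_face','pin_left','pin_right','carriage_face','blank','drill_plate','plate_grip','plate_seat','tape_roll','awl','pliers_b','pencil'):
        print(t,[(np.round(m['location'],1).tolist(),round(m['confidence'],2)) for m in bot.mark_of(n,t)[:2]])
E
```

```text
pics
{'time': 0.0, 'q': array([-6.69778728e+01,  5.01181203e+00,  1.00342366e+01,  9.51013552e+01,
       -2.10974458e-04,  9.00028852e+01]), 'qd': array([ 0.09995446, -0.00785206,  0.13855495,  0.00247713,  0.06278631,
       -0.02470014]), 'joint_efforts': array([ 3.13927245e-03, -5.20397866e+01,  4.64798677e+01,  1.65763136e-02,
        2.21001892e-05,  9.63700479e-07]), 'ee_pos': array([ 0.2150015 , -0.50597111,  0.23057431]), 'tcp_rot': array([-1.79921069e+02,  2.14948973e-04,  2.30192423e+01]), 'wrist_force': array([ 0.41968815,  0.41279294, -0.50093196]), 'torque': array([-0.01941714,  0.00669051,  0.00998894]), 'grasp_force': 0.0, 'opening': 0.08550534658483847}
scene {'camera_matrix': array([[466.79576569,   0.        , 280.9626537 ],
       [  0.        , 466.79576569, 221.96724704],
       [  0.        ,   0.        ,   1.        ]]), 'xyz': array([-0.35199288, -0.86995544,  0.97223968]), 'orientation': array([ 53.29926634,   0.39536438, -47.58944575])}
jig [([311.6, 253.9], 0.95)]
jig_bed [([314.9, 239.0], 0.95)]
stop_face [([332.0, 224.5], 0.93)]
pin_left [([320.4, 214.5
[... 521 characters left out ...]
538.96777414, 211.19326162],
       [  0.        ,   0.        ,   1.        ]]), 'xyz': array([ 0.2096129 , -0.07395132,  1.47801643]), 'orientation': array([ 12.32551091,   0.18885696, -93.42232872])}
jig [([313.5, 202.1], 0.83)]
jig_bed [([319.6, 196.5], 0.74)]
stop_face [([325.7, 173.0], 0.76)]
pin_left [([307.2, 178.5], 0.77)]
pin_right [([339.5, 189.7], 0.63)]
carriage_face [([308.3, 212.5], 0.62)]
blank [([162.6, 220.2], 0.73)]
drill_plate [([232.9, 237.8], 0.92)]
plate_grip [([229.6, 236.2], 0.7)]
plate_seat [([321.3, 187.6], 0.66), ([403.4, 238.6], 0.33)]
tape_roll [([399.7, 198.0], 0.67)]
awl [([403.3, 239.2], 0.71)]
pliers_b [([156.0, 175.4], 0.62)]
pencil [([192.5, 284.1], 0.54)]
```

```bash
python3 - <<'E'
from h import *
a=cv2.imread('pics/top0.png')[120:320,120:440]; cv2.imwrite('pics/t0c.png',cv2.resize(a,(800,500),interpolation=cv2.INTER_CUBIC))
a=cv2.imread('pics/scene0.png')[150:350,160:426]; cv2.imwrite('pics/s0c.png',cv2.resize(a,(798,600),interpolation=cv2.INTER_CUBIC))
E
```

```text
(no output)
```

View pics/t0c.png

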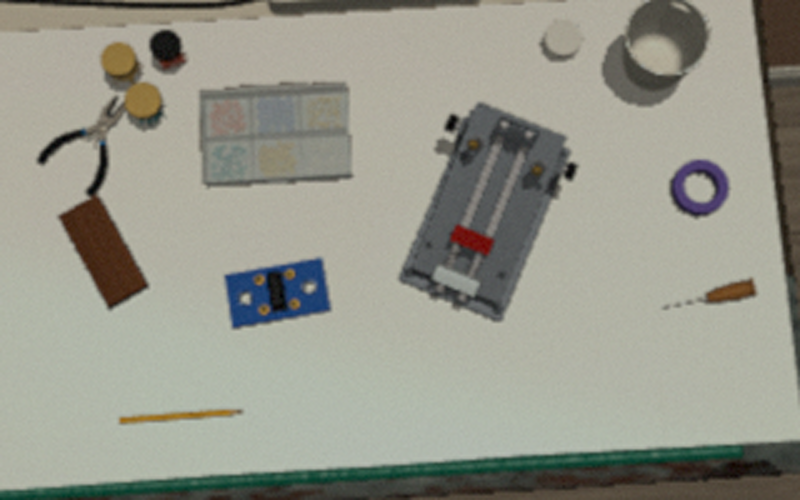

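View pics/s0c.png

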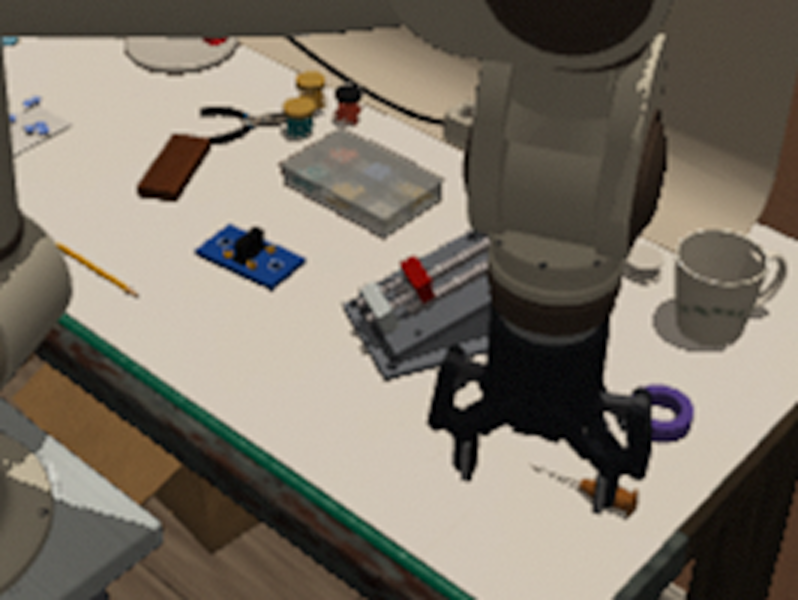

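```bash
cat >> h.py <<'E'
from scipy.optimize import least_squares
S=np.deg2rad(20)
def bed2w(p,J):  # p in bed (m), J=(x,y,yaw rad)
    x,y,z=np.asarray(p,float); v=[x*np.cos(S)-z*np.sin(S), y, x*np.sin(S)+z*np.cos(S)+.074]
    return R.from_euler('z',J[2]).apply(v)+[J[0],J[1],0]
PTS={'jig_bed':(0,0,0),'stop_face':(.06,0,0),'pin_left':(.038,.036,.046),'pin_right':(.038,-.036,.046),'carriage_face':(-.05,0,.011),'plate_seat':(.038,0,.028)}
def rect(c,mask,z):
    m=cv2.morphologyEx(mask.astype(np.uint8),cv2.MORPH_OPEN,np.ones((2,2)))
    cs,_=cv2.findContours(m,cv2.RETR_EXTERNAL,cv2.CHAIN_APPROX_NONE); k=max(cs,key=cv2.contourArea)[:,0]
    P=np.array([onz(c,p,z)[:2] for p in k]); (x,y),(w,h),a=cv2.minAreaRect((P*1000).astype(np.float32))
    if w<h: w,h,a=h,w,a+90
    return x/1000,y/1000,w,h,a   # a: direction of the long side, deg
E
python3 - <<'E'
from h import *
obs={}
for n in('top','scene'):
    for _ in range(2):
        c=shot(n)
        for t in PTS:
            m=bot.mark_of(n,t)
            if m and m[0]['confidence']>.5: obs.setdefault((n,t),[]).append(m[0]['location'])
        for t,z in(('plate_grip',.024),('drill_plate',0),('blank',0)):
            m=bot.mark_of(n,t)
            if m: print(n,t,onz(c,m[0]['location'],z).round(4),m[0]['confidence'])
    if n=='top':
        ct=c; hsv=cv2.cvtColor(c['color'],cv2.COLOR_BGR2HSV).astype(int); H,Sa,V=hsv[...,0],hsv[...,1],hsv[...,2]
        m=(H>100)&(H<125)&(Sa>120); m[:,280:]=0; print('plate',rect(c,m,.008))
        m=((H<15)|(H>170))&(Sa>90)&(V<140); m[:, 185:]=0; m[:190]=0; m[250:]=0; print('blank',rect(c,m,.016))
    else: cs=c
def fit(sel):
    def f(J): return np.concatenate([np.clip(proj({'top':ct,'scene':cs}[k[0]],bed2w(PTS[k[1]],J))-np.mean(v,0),-8,8) for k,v in obs.items() if k[0] in sel])
    r=least_squares(f,[.35,-.15,.3],loss='soft_l1'); print(sel,r.x[:2].round(4),np.degrees(r.x[2]).round(2)); return r.x,f
for sel in(('top',),('scene',),('top','scene')):
    J,f=fit(sel)
print([k for k in obs]); print(f(J).reshape(-1,2).round(1).tolist())
E
```

```text
top plate_grip [0.4692 0.0595 0.024 ] 0.64
top drill_plate [0.4634 0.0579 0.    ] 0.7
top blank [0.4622 0.0618 0.    ] 0.64
top plate_grip [0.4688 0.0573 0.024 ] 0.84
top drill_plate [0.4662 0.0575 0.    ] 0.57
top blank [0.5289 0.2554 0.    ] 0.91
plate (0.4641979064941406, 0.05574982452392578, 106.21630096435547, 57.28422927856445, 96.97550582885742)
blank (0.5213225708007813, 0.2461638488769531, 117.80374908447266, 47.10932922363281, 27.070110321044922)
scene plate_grip [0.4626 0.0503 0.024 ] 0.83
scene drill_plate [0.478  0.0662 0.    ] 0.62
scene blank [0.5142 0.2384 0.    ] 0.68
scene plate_grip [0.4539 0.0584 0.024 ] 0.68
scene blank [0.5221 0.2534 0.    ] 0.74
('top',) [ 0.3533 -0.1305] 17.15
('scene',) [ 0.35 -0.15] 17.19
('top', 'scene') [ 0.5544 -0.1855] -28.03
[('top', 'jig_bed'), ('top', 'stop_face'), ('top', 'pin_left'), ('top', 'pin_right'), ('top', 'plate_seat'), ('top', 'carriage_face'), ('scene', 'jig_bed'), ('scene', 'pin_left'), ('scene', 'pin_right'), ('scene', 'carriage_face'), ('scene', 'plate_seat'), ('scene', 'stop_face')]
[[-0.3, -0.8], [-0.2, 2.5], [-0.8, 1.2], [-0.2, 1.4], [0.4, -4.9], [0.6, 0.6], [2.0, -2.6], [0.3, 2.0], [-1.2, -1.9], [8.0, 8.0], [0.1, -0.4], [3.7, 0.0]]
```

>>> arm_command --pt "0.034 -0.035 0 0" --pt "0.068 -0.07 0 0" --pt "0.102 -0.105 0 0" --pt "0.136 -0.14 0 0" --pt "0.17 -0.175 0 0" --hand 0.085

```text
time: 4.0
ee_pos: [0.3033, -0.2769, 0.2313]
tcp_rot: [180.0, -0.0, 23.0]
wrist_force: [0.9, 0.1, 0.9]
opening: 0.085
grasp_force: 0.0
```

>>> arm_command --pt "0.034 -0.035 0 0" --pt "0.068 -0.07 0 0" --pt "0.102 -0.105 0 0" --pt "0.136 -0.14 0 0" --pt "0.17 -0.175 0 0"

```text
time: 4.5
ee_pos: [0.3914, -0.0491, 0.2316]
tcp_rot: [180.0, -0.1, 23.0]
wrist_force: [1.1, -1.5, 1.4]
opening: 0.0849
grasp_force: 0.0
```

>>> arm_command --pt "0.034 -0.035 0 0" --pt "0.068 -0.07 0 0" --pt "0.102 -0.105 0 0" --pt "0.136 -0.14 0 0" --pt "0.17 -0.175 0 0"

```text
time: 5.0
ee_pos: [0.4795, 0.1787, 0.2315]
tcp_rot: [180.0, -0.0, 23.0]
wrist_force: [1.2, -1.3, 0.4]
opening: 0.0852
grasp_force: 0.0
```

>>> arm_command --pt "0.025 -0.025 0.03 -0.03" --pt "0.046 -0.045 0.06 -0.071" --pt "0.046 -0.045 0.11 -0.071" --pt "0.046 -0.045 0.15 -0.071" --pt "0.046 -0.045 0.15 -0.071"

```text
time: 5.5
ee_pos: [0.5007, 0.2347, 0.0754]
tcp_rot: [-180.0, 0.6, 27.1]
wrist_force: [-0.1, -0.4, 0.7]
opening: 0.085
grasp_force: 0.0
```

```bash
python3 - <<'E'
from h import *
o=bot.get_obs(); print(o['ee_pos'].round(4),o['tcp_rot'].round(2),o['wrist_force'].round(2))
obs={};C={}
for n in('top','scene'):
    c=C[n]=shot(n,n+'1.png')
    for t in PTS:
        m=bot.mark_of(n,t)
        if m and m[0]['confidence']>.4: obs[n,t]=np.array(m[0]['location'])
for sel in(('top',),('scene',),('top','scene')):
    K=[k for k in obs if k[0] in sel]
    f=lambda J:np.concatenate([proj(C[k[0]],bed2w(PTS[k[1]],J))-obs[k] for k in K])
    r=least_squares(f,[.5544,-.1855,np.deg2rad(-28)],loss='soft_l1'); print(sel,r.x[:2].round(4),np.degrees(r.x[2]).round(2))
for k,v in zip(K,f(r.x).reshape(-1,2).round(1)): print(k,v)
E
```

```text
[0.5007 0.2347 0.0754] [-179.98    0.55   27.12] [-0.14 -0.39  0.69]
('top',) [ 0.5527 -0.1863] -23.99
('scene',) [ 0.5503 -0.1821] -30.51
('top', 'scene') [ 0.5508 -0.1842] -26.24
('top', 'jig_bed') [-1.9  0.2]
('top', 'stop_face') [-0.4  4.8]
('top', 'pin_left') [0.2 1. ]
('top', 'pin_right') [-2.9  2.1]
('top', 'carriage_face') [ 0.2 -1.2]
('top', 'plate_seat') [ 1.6 -1. ]
('scene', 'jig_bed') [ 1.2 -3.8]
('scene', 'stop_face') [3.4 0.6]
('scene', 'pin_left') [-1.1 -2. ]
('scene', 'pin_right') [ 0.  -0.5]
('scene', 'carriage_face') [1.5 4.1]
('scene', 'plate_seat') [0.1 0.2]
```

```bash
python3 - <<'E'
import cv2
t=cv2.imread('pics/top1.png')[155:255,270:360]; s=cv2.imread('pics/scene1.png')[185:285,260:385]
t=cv2.resize(t,(360,400),interpolation=cv2.INTER_CUBIC); s=cv2.resize(s,(440,352),interpolation=cv2.INTER_CUBIC)
print(s.shape)
s=cv2.copyMakeBorder(s,0,48,0,0,cv2.BORDER_CONSTANT); cv2.imwrite('pics/j1.png',cv2.convertScaleAbs(cv2.hconcat([t,s]),alpha=1.5,beta=10))
E
```

```text
(352, 440, 3)
```

View pics/j1.png

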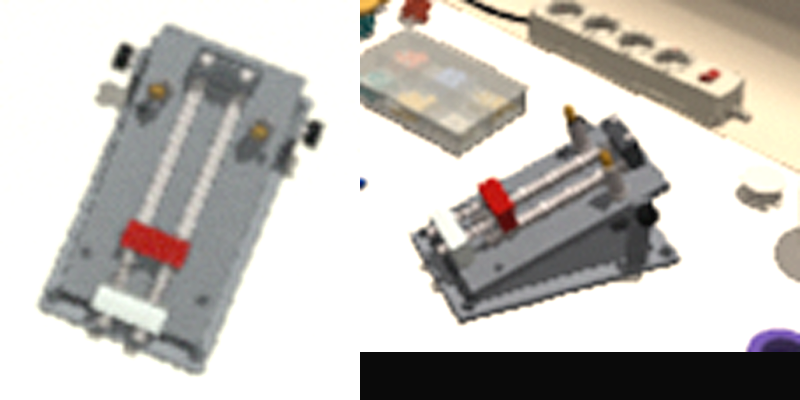

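```bash
cat > jf.py <<'E'
from h import *
import sys
t=cv2.imread('pics/top1.png'); s=cv2.imread('pics/scene1.png')
# camera calib without new pictures
C={'top':dict(camera_matrix=[[538.96777414,0,282.08925962],[0,538.96777414,211.19326162],[0,0,1]],xyz=np.array([.2096129,-.07395132,1.47801643]),orientation=[12.32551091,.18885696,-93.42232872]),
'scene':dict(camera_matrix=[[466.79576569,0,280.9626537],[0,466.79576569,221.96724704],[0,0,1]],xyz=np.array([-.35199288,-.86995544,.97223968]),orientation=[53.29926634,.39536438,-47.58944575])}
def blob(im,near,kind,r=7):
    h=cv2.cvtColor(im,cv2.COLOR_BGR2HSV).astype(int); H,Sa,V=h[...,0],h[...,1],h[...,2]
    m=((H>10)&(H<28)&(Sa>90)) if kind=='brass' else (((H<8)|(H>172))&(Sa>150))
    ys,xs=np.nonzero(m); k=np.hypot(xs-near[0],ys-near[1])<r
    w=Sa[ys[k],xs[k]]; return np.array([np.average(xs[k],weights=w),np.average(ys[k],weights=w)]),k.sum()
O=[]
def add(cam,im,near,kind,bed,r=7):
    p,n=blob(im,near,kind,r); print(cam,bed,p.round(2),n); O.append((cam,p,bed))
add('top',t,(309.2,177.5),'brass',(.038,.036,.041),5); add('top',t,(335.2,187.7),'brass',(.038,-.036,.041),5)
add('top',t,(308.8,216),'red',(-.0565,0,.027),14)
add('scene',s,(319.4,216.8),'brass',(.038,.036,.040),6); add('scene',s,(329.6,229),'brass',(.038,-.036,.040),6)
for i in(O,O[:3]):
    f=lambda J:np.concatenate([proj(C[c],bed2w(b,J))-p for c,p,b in i])
    r=least_squares(f,[.5544,-.1855,np.deg2rad(-28)]); print(r.x[:2].round(4),np.degrees(r.x[2]).round(2),r.fun.round(1))
    J=r.x
# rails in top view: check overlay
    for y in(.014,-.014): print('rail',y,[((proj(C['top'],bed2w((x,y,0),J))-[270,155])*4).round(0).tolist() for x in(-.045,.055)])
E
python3 jf.py
```

```text
top (0.038, 0.036, 0.041) [308.8  177.32] 12
top (0.038, -0.036, 0.041) [334.49 187.51] 12
top (-0.0565, 0, 0.027) [308.29 215.63] 106
scene (0.038, 0.036, 0.04) [319.26 217.11] 13
scene (0.038, -0.036, 0.04) [329.45 229.69] 17
[ 0.5539 -0.1853] -27.02 [ 0.5  0.4  0.4  0.9  0.3  0.1  0.2 -2.1  0.  -1.5]
rail 0.014 [[146.0, 215.0], [203.0, 77.0]]
rail -0.014 [[184.0, 231.0], [241.0, 94.0]]
[ 0.5553 -0.1843] -26.28 [-0.1  0.1 -0.1  0.2  0.2 -0.3]
rail 0.014 [[145.0, 213.0], [200.0, 75.0]]
rail -0.014 [[183.0, 229.0], [239.0, 91.0]]
```

>>> arm_command --pt "0 0 0.025 0" --pt "0 0 0.05 0" --pt "0 0 0.07 0" --pt "0 0 0.08 0" --pt "0 0 0.08 0"

```text
time: 6.7
ee_pos: [0.5031, 0.2355, 0.0]
tcp_rot: [-180.0, 0.1, 27.1]
wrist_force: [-0.1, -0.3, 0.0]
opening: 0.0847
grasp_force: 0.0
```

>>> arm_command --pt "0.001 -0.001 0 0" --pt "0.001 -0.001 0 0" --pt "0.001 -0.001 0 0" --pt "0.001 -0.001 0 0" --pt "0.001 -0.001 0 0" --hand 0.03 --grip_force 35

```text
time: 7.2
ee_pos: [0.5051, 0.2376, 0.0027]
tcp_rot: [180.0, -0.1, 27.1]
wrist_force: [-0.9, 0.8, 5.4]
opening: 0.049
grasp_force: 37.1
```

>>> arm_command --pt "0 0 0 0" --pt "0 0 -0.005 0" --pt "0 0 -0.03 0" --pt "0 0 -0.07 0" --pt "0 0 -0.11 0"

```text
time: 7.7
ee_pos: [0.5038, 0.2369, 0.1124]
tcp_rot: [-180.0, 0.1, 27.1]
wrist_force: [1.1, 1.0, 0.2]
opening: 0.049
grasp_force: 36.5
```

>>> arm_command --pt "-0.014 0.034 -0.04 0.06" --pt "-0.031 0.072 -0.078 0.19" --pt "-0.05 0.116 -0.078 0.32" --pt "-0.068 0.158 -0.078 0.45" --pt "-0.086 0.2 -0.078 0.58"

```text
time: 8.2
ee_pos: [0.5175, -0.0143, 0.1903]
tcp_rot: [-178.5, -0.0, -2.4]
wrist_force: [-0.1, 0.3, -1.3]
opening: 0.049
grasp_force: 36.5
```

>>> arm_command --pt "0 0 0 0" --pt "0 0 0 0" --pt "0 0 0 0" --pt "0 0 0 0" --pt "0 0 0 0"

```text
time: 8.7
ee_pos: [0.5177, -0.0106, 0.1893]
tcp_rot: [-178.5, 0.1, -2.0]
wrist_force: [-0.2, -0.0, -0.8]
opening: 0.0491
grasp_force: 36.6
```

```bash
python3 - <<'E'
from h import *
o=bot.get_obs()
for k in o: print(k,np.round(o[k],3))
shot('scene','scene2.png')
E
```

```text
time 8.7
q [-2.02000e+00 -7.00000e-02  1.79000e-01  9.03050e+01  1.53500e+00
  1.79944e+02]
qd [-0.271  0.017  0.01   0.035 -0.015 -0.018]
joint_efforts [-2.8000e-01 -4.7231e+01  4.7279e+01  5.0000e-03  8.4000e-02 -0.0000e+00]
ee_pos [ 0.518 -0.011  0.189]
tcp_rot [-1.78465e+02  5.50000e-02 -1.96300e+00]
wrist_force [-0.193 -0.029 -0.772]
torque [-0.01   0.022  0.046]
grasp_force 36.57
opening 0.049
```

View pics/scene2.png

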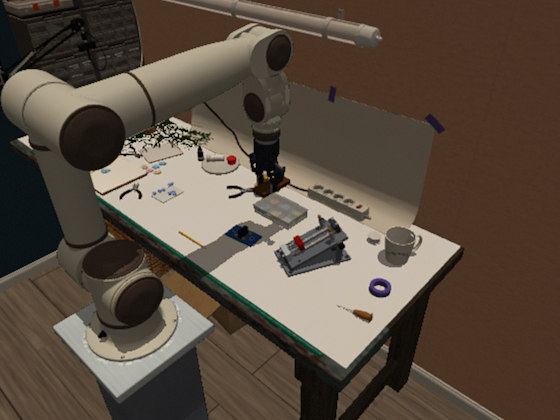

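>>> arm_command --pt "-0.03 0.006 0 -0.12" --pt "-0.06 0.012 0 -0.26" --pt "-0.09 0.02 0 -0.4" --pt "-0.12 0.026 0 -0.54" --pt "-0.141 0.032 0 -0.68"

```text
time: 9.25
ee_pos: [0.374, -0.0382, 0.1887]
tcp_rot: [-178.8, -0.9, 37.3]
wrist_force: [-0.2, 1.0, -0.5]
opening: 0.0492
grasp_force: 36.6
```

>>> arm_command --pt "0 0 0 -0.14" --pt "0 0 0 -0.28" --pt "0 0 0 -0.42" --pt "0 0 0 -0.56" --pt "0 0 0 -0.7"

```text
time: 9.75
ee_pos: [0.3756, -0.0382, 0.1887]
tcp_rot: [-179.7, -1.5, 77.4]
wrist_force: [-0.3, 0.6, -0.4]
opening: 0.0487
grasp_force: 36.6
```

>>> arm_command --pt "0 0 0 -0.14" --pt "0 0 0 -0.28" --pt "0 0 0 -0.42" --pt "0 0 0 -0.56" --pt "0 0 0 -0.7"

```text
time: 10.25
ee_pos: [0.3756, -0.0382, 0.1886]
tcp_rot: [179.3, -1.3, 117.5]
wrist_force: [0.7, -0.0, 0.2]
opening: 0.0489
grasp_force: 36.6
```

>>> arm_command --pt "0 0 0.03 -0.13" --pt "0 0 0.06 -0.27" --pt "0 0 0.1 -0.41" --pt "0 0 0.14 -0.54" --pt "0 0 0.17 -0.595"

```text
time: 10.75
ee_pos: [0.3748, -0.0335, 0.0164]
tcp_rot: [178.7, -0.8, 151.5]
wrist_force: [0.5, 0.3, -0.5]
opening: 0.0491
grasp_force: 36.6
```

>>> arm_command --pt "0 0 0.007 0" --pt "0 0 0.014 0" --pt "0 0 0.016 0" --pt "0 0 0.016 0" --pt "0 0 0.016 0"

```text
time: 11.25
ee_pos: [0.3764, -0.0338, 0.0038]
tcp_rot: [178.6, -0.6, 151.1]
wrist_force: [0.4, -1.2, -0.2]
opening: 0.0491
grasp_force: 36.6
```

>>> arm_command --pt "0 0 0 0" --pt "0 0 0 0" --pt "0 0 0 0" --pt "0.02 0 0 0" --pt "0.038 0 0 0" --hand 0.062

```text
time: 11.75
ee_pos: [0.3418, -0.0153, 0.0031]
tcp_rot: [178.7, -0.8, 151.1]
wrist_force: [0.7, 0.5, 0.9]
opening: 0.0622
grasp_force: 0.0
```

```bash
python3 - <<'E'
from h import *
o=bot.get_obs(); print(o['ee_pos'].round(4),o['tcp_rot'].round(2),o['wrist_force'].round(1),o['opening'])
c=shot('top','top3.png')
a=c['color'][195:295,225:345]; cv2.imwrite('pics/t3c.png',cv2.resize(a,(720,600),interpolation=cv2.INTER_CUBIC))
print(proj(c,o['ee_pos']),[proj(c,o['ee_pos']+np.array([np.cos(a),np.sin(a),0])*.04) for a in [np.radians(151.1)]])
E
```

```text
[ 0.3418 -0.0153  0.0031] [178.66  -0.76 151.13] [0.7 0.5 0.9] 0.062233558920201645
[259.48086485 280.70468138] [array([253.0146475 , 294.08805537])]
```

View pics/t3c.png

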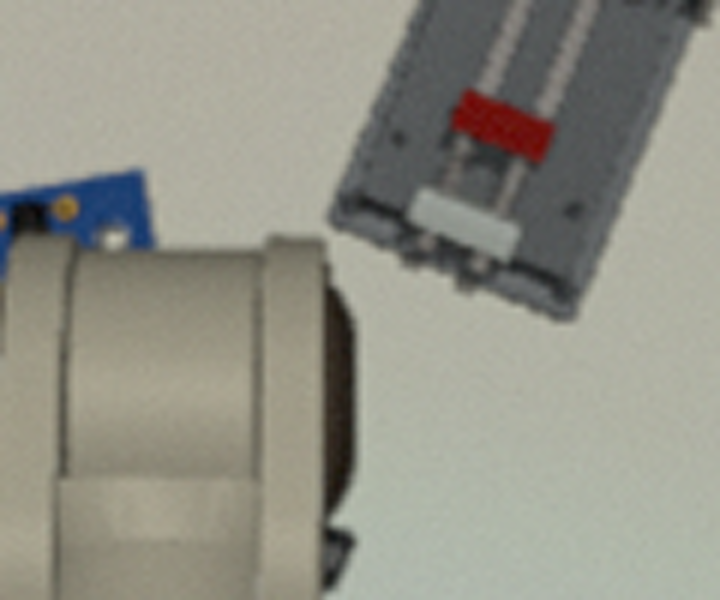

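>>> arm_command --pt "0 0 0 0" --pt "0 0 0 0" --pt "0 0 0 0" --pt "0 0 0 0" --pt "0 0 0 0" --hand 0.03 --grip_force 35

```text
time: 12.3
ee_pos: [0.343, -0.0155, 0.0035]
tcp_rot: [178.6, -0.7, 151.2]
wrist_force: [-2.3, 1.2, 5.5]
opening: 0.0488
grasp_force: 36.9
```

>>> arm_command --pt "0 0 -0.02 0" --pt "0 0 -0.07 0" --pt "0 0 -0.12 0" --pt "0 0 -0.17 0" --pt "0 0 -0.18 0"

```text
time: 12.8
ee_pos: [0.3444, -0.0207, 0.1881]
tcp_rot: [178.5, -0.4, 151.1]
wrist_force: [0.8, -0.1, -0.9]
opening: 0.0493
grasp_force: 36.7
```

>>> arm_command --pt "-0.045 -0.008 0 -0.01" --pt "-0.092 -0.017 0 -0.02" --pt "-0.14 -0.026 0 -0.038" --pt "-0.188 -0.035 0 -0.038" --pt "-0.236 -0.043 0 -0.038"

```text
time: 13.3
ee_pos: [0.5298, -0.1737, 0.1776]
tcp_rot: [178.6, -0.7, 153.3]
wrist_force: [0.0, 1.3, 0.4]
opening: 0.049
grasp_force: 36.7
```

```bash
cat > bp.py <<'E'
# where P (pad-blank pivot, dz above TCP) lies in bed coords; and tool move to a bed target
from h import *
J=(.5546,-.1848,np.deg2rad(-26.7))
def w2bed(p,J=J):
    v=R.from_euler('z',-J[2]).apply(np.array(p)-[J[0],J[1],.074]); return np.array([v[0]*np.cos(S)+v[2]*np.sin(S),v[1],-v[0]*np.sin(S)+v[2]*np.cos(S)])
def rep(dz,targets=(),J=J):
    o=bot.get_obs(); T=o['ee_pos']; M=R.from_euler('xyz',o['tcp_rot'],degrees=True)
    print('t',round(o['time'],2),'bed mm',(w2bed(T+[0,0,dz],J)*1000).round(1),'rpy',o['tcp_rot'].round(2),'F',o['wrist_force'].round(1),'open',round(o['opening'],4))
    for t in targets: print(t,'-> tool mm',(M.inv().apply(bed2w(np.array(t)/1000,J)-[0,0,dz]-T)*1000).round(1))
E
python3 - <<'E'
from bp import *
rep(.0045,[(-3,0,70),(-3,0,40),(-3,0,17)])
E
```

```text
t 13.3 bed mm [ 11.5  -1.2 110.8] rpy [178.64  -0.73 153.31] F [0.  1.3 0.4] open 0.049
(-3, 0, 70) -> tool mm [-0.9  0.2 43.3]
(-3, 0, 40) -> tool mm [-11.5  -0.5  71.4]
(-3, 0, 17) -> tool mm [-19.7  -1.   92.9]
```

>>> arm_command --pt "0 0 0.015 0" --pt "-0.001 0 0.03 0" --pt "-0.002 0 0.043 0" --pt "-0.003 0 0.048 0" --pt "-0.003 0 0.048 0"

```text
time: 13.8
ee_pos: [0.5303, -0.1712, 0.1307]
tcp_rot: [178.6, -0.7, 153.4]
wrist_force: [-0.3, 0.3, -0.2]
opening: 0.0493
grasp_force: 36.7
```

```bash
python3 - <<'E'
from bp import *
rep(.0045)
a=shot('top')['color'][155:255,270:360]; b=shot('scene')['color'][175:275,260:385]
a=cv2.resize(a,(450,500),interpolation=cv2.INTER_CUBIC); b=cv2.resize(b,(350,280),interpolation=cv2.INTER_CUBIC)
b=cv2.copyMakeBorder(b,0,220,0,0,cv2.BORDER_CONSTANT); cv2.imwrite('pics/j4.png',cv2.convertScaleAbs(cv2.hconcat([a,b]),alpha=1.5,beta=10))
E
```

```text
t 13.8 bed mm [-5.2  1.3 67. ] rpy [178.63  -0.7  153.38] F [-0.3  0.3 -0.2] open 0.0493
```

View pics/j4.png

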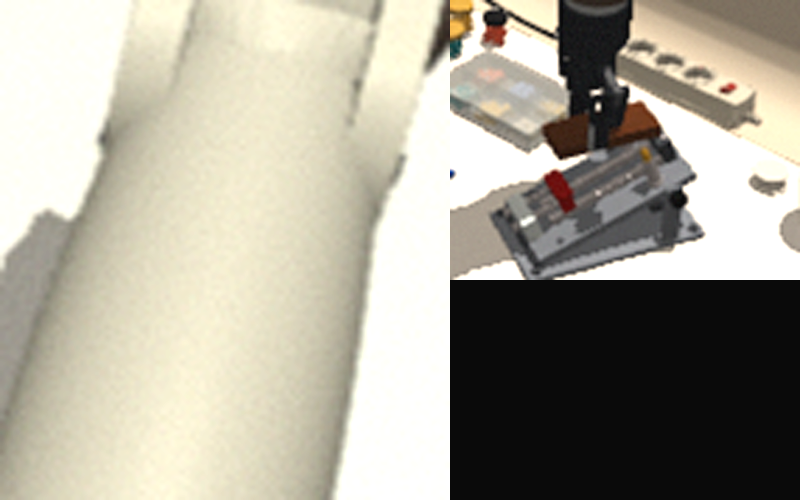

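>>> arm_command --pt "-0.002 -0.0015 0 0" --pt "-0.005 -0.0015 0.008 0" --pt "-0.008 -0.0015 0.016 0" --pt "-0.0115 -0.002 0.0245 0" --pt "-0.0115 -0.002 0.0245 0"

```text
time: 14.4
ee_pos: [0.54, -0.1779, 0.1049]
tcp_rot: [178.6, -0.8, 153.3]
wrist_force: [-1.3, 1.5, 2.2]
opening: 0.0489
grasp_force: 38.1
```

```bash
python3 - <<'E'
from bp import *
rep(.0045,[(-3,0,20)])
E
```

```text
t 14.4 bed mm [-3.1 -0.4 38.8] rpy [178.63  -0.78 153.35] F [-1.3  1.5  2.2] open 0.0489
(-3, 0, 20) -> tool mm [-6.7 -0.1 17.5]
```

>>> arm_command --pt "-0.0015 0 0.0045 0" --pt "-0.003 0 0.009 0" --pt "-0.005 0 0.0135 0" --pt "-0.0065 0 0.0175 0" --pt "-0.0065 0 0.0175 0"

```text
time: 14.9
ee_pos: [0.5456, -0.1802, 0.0879]
tcp_rot: [178.6, -0.8, 153.4]
wrist_force: [-5.8, 3.0, 2.9]
opening: 0.0491
grasp_force: 40.0
```

```bash
python3 - <<'E'
from bp import *
rep(.0045,[(-3,0,15)])
b=shot('scene')['color'][185:275,270:390]; cv2.imwrite('pics/j5.png',cv2.convertScaleAbs(cv2.resize(b,(720,540),interpolation=cv2.INTER_CUBIC),alpha=1.5,beta=10))
E
```

```text
t 14.9 bed mm [-3.2  0.1 20.8] rpy [178.63  -0.78 153.35] F [-5.8  3.   2.9] open 0.0491
(-3, 0, 15) -> tool mm [-2.2 -0.2  5.3]
```

View pics/j5.png

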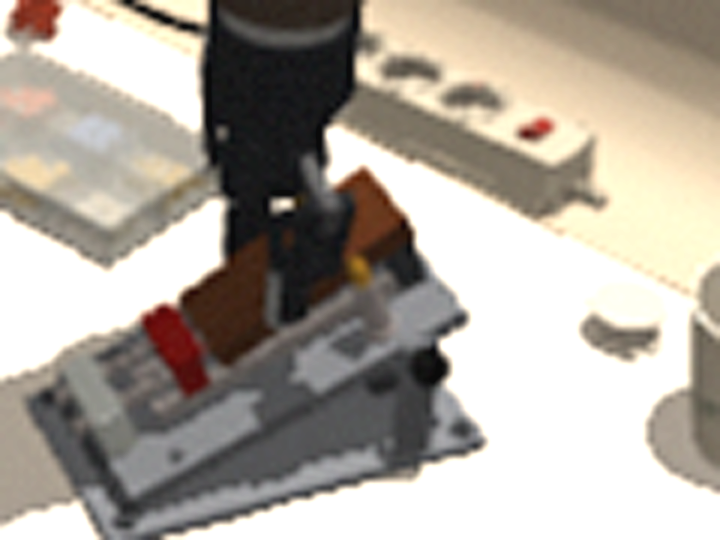

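>>> arm_command --pt "-0.001 0 0.002 0" --pt "-0.0015 0 0.004 0" --pt "-0.0015 0 0.005 0" --pt "-0.0015 0 0.005 0" --pt "-0.0015 0 0.005 0"

```text
time: 15.45
ee_pos: [0.547, -0.1808, 0.0842]
tcp_rot: [178.6, -0.7, 153.3]
wrist_force: [-7.5, 3.5, 9.1]
opening: 0.049
grasp_force: 41.3
```

```bash
python3 - <<'E'
from bp import *
rep(.0045,[(-30,0,16)])
E
```

```text
t 15.45 bed mm [-3.1  0.2 16.8] rpy [178.63  -0.72 153.34] F [-7.5  3.5  9.1] open 0.049
(-30, 0, 16) -> tool mm [24.9 -0.4 10.3]
```

>>> arm_command --pt "0.003 0 0.001 0" --pt "0.006 0 0.002 0" --pt "0.009 0 0.0032 0" --pt "0.012 0 0.0043 0" --pt "0.014 0 0.005 0"

```text
time: 15.95
ee_pos: [0.5353, -0.1748, 0.0789]
tcp_rot: [178.6, -0.6, 153.3]
wrist_force: [4.4, -2.9, 1.0]
opening: 0.0487
grasp_force: 40.4
```

```bash
python3 - <<'E'
from bp import *
rep(.0045,[(-29,0,16)])
E
```

```text
t 15.95 bed mm [-17.2   0.3  16.2] rpy [178.63  -0.6  153.35] F [ 4.4 -2.9  1. ] open 0.0487
(-29, 0, 16) -> tool mm [11.  -0.4  4.4]
```

>>> arm_command --pt "0.003 0 0.001 0" --pt "0.006 0 0.002 0" --pt "0.009 0 0.0032 0" --pt "0.0125 0 0.0043 0" --pt "0.0125 0 0.0043 0"

```text
time: 16.45
ee_pos: [0.5246, -0.1694, 0.0749]
tcp_rot: [178.7, -0.5, 153.3]
wrist_force: [7.3, -4.7, 0.7]
opening: 0.0489
grasp_force: 40.2
```

```bash
python3 - <<'E'
from bp import *
rep(.0045,[(-30,0,12),(-30,0,7)])
b=shot('scene')['color'][185:275,270:390]; cv2.imwrite('pics/j6.png',cv2.convertScaleAbs(cv2.resize(b,(720,540),interpolation=cv2.INTER_CUBIC),alpha=1.5,beta=10))
E
```

```text
t 16.45 bed mm [-29.9   0.2  16.6] rpy [178.65  -0.53 153.35] F [ 7.3 -4.7  0.7] open 0.0489
(-30, 0, 12) -> tool mm [-1.5 -0.3  4.3]
(-30, 0, 7) -> tool mm [-3.2 -0.4  9. ]
```

View pics/j6.png

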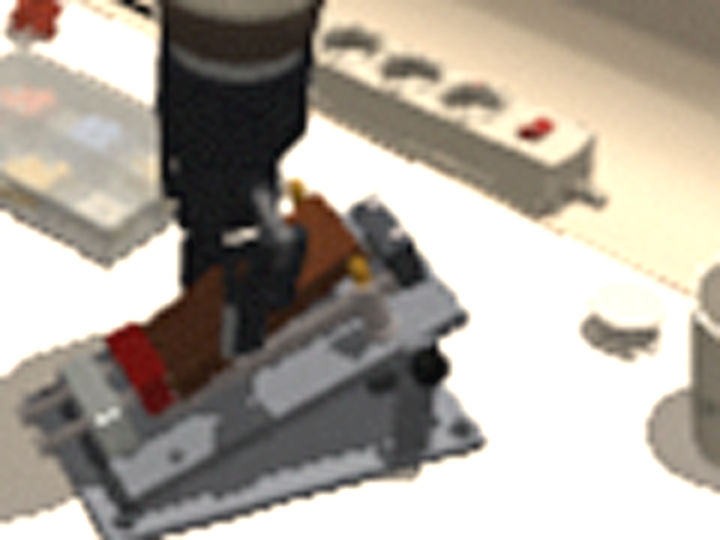

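>>> arm_command --pt "-0.0005 0 0.003 0" --pt "-0.0015 0 0.006 0" --pt "-0.003 0 0.009 0" --pt "-0.0035 0 0.0115 0" --pt "-0.0035 0 0.0115 0"

```text
time: 17.0
ee_pos: [0.5294, -0.1713, 0.0656]
tcp_rot: [178.6, -0.3, 153.3]
wrist_force: [8.0, -4.4, 12.7]
opening: 0.049
grasp_force: 43.6
```

```bash
python3 - <<'E'
from bp import *
rep(.0045,[(-20,0,7)])
E
```

```text
t 17.0 bed mm [-28.2   0.8   6.1] rpy [178.61  -0.28 153.34] F [ 8.  -4.4 12.7] open 0.049
(-20, 0, 7) -> tool mm [-7.4 -0.7 -3.7]
```

>>> arm_command --pt "-0.002 0 -0.0005 0" --pt "-0.004 0 -0.001 0" --pt "-0.006 0 -0.0015 0" --pt "-0.0085 0 -0.0025 0" --pt "-0.0085 0 -0.0025 0"

```text
time: 17.5
ee_pos: [0.5322, -0.1727, 0.0664]
tcp_rot: [178.6, -1.0, 153.4]
wrist_force: [-13.7, 6.4, 18.6]
opening: 0.0493
grasp_force: 44.3
```

```bash
python3 - <<'E'
from bp import *
rep(.0045)
b=shot('scene')['color'][185:275,270:390]; cv2.imwrite('pics/j7.png',cv2.convertScaleAbs(cv2.resize(b,(720,540),interpolation=cv2.INTER_CUBIC),alpha=1.5,beta=10))
E
```

```text
t 17.5 bed mm [-25.    0.7   5.8] rpy [178.61  -0.96 153.36] F [-13.7   6.4  18.6] open 0.0493
```

View pics/j7.png

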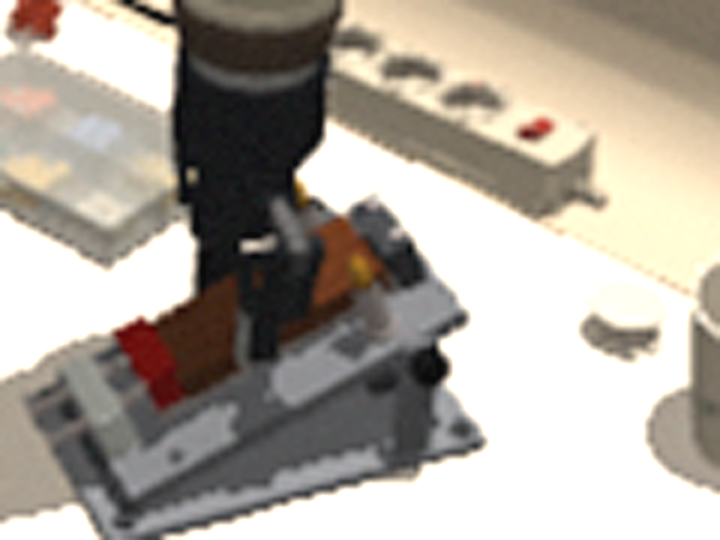

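>>> arm_command --pt "0.004 0 0.001 0" --pt "0.008 0 0.003 0" --pt "0.007 0 0.007 0" --pt "0.006 0 0.011 0" --pt "0.006 0 0.011 0"

```text
time: 18.05
ee_pos: [0.5315, -0.1722, 0.0613]
tcp_rot: [178.6, -0.1, 153.3]
wrist_force: [-7.1, 2.3, 44.9]
opening: 0.0492
grasp_force: 55.0
```

```bash
python3 - <<'E'
from bp import *
rep(.0045)
E
```

```text
t 18.05 bed mm [-27.5   0.9   1.3] rpy [ 1.7860e+02 -1.4000e-01  1.5334e+02] F [-7.1  2.3 44.9] open 0.0492
```

>>> arm_command --pt "0.001 0 -0.004 0" --pt "0.0025 0 -0.008 0" --pt "-0.001 0 -0.009 0" --pt "-0.0045 0 -0.0105 0" --pt "-0.0045 0 -0.0105 0"

```text
time: 18.55
ee_pos: [0.5343, -0.1737, 0.0659]
tcp_rot: [178.6, -0.5, 153.3]
wrist_force: [6.1, -1.5, 5.2]
opening: 0.049
grasp_force: 50.2
```

```bash
python3 - <<'E'
from bp import *
rep(.0045)
c=shot('scene'); h=cv2.cvtColor(c['color'],cv2.COLOR_BGR2HSV).astype(int); m=((h[...,0]<8)|(h[...,0]>172))&(h[...,1]>170)&(h[...,2]>90)
def cen(m,box=(185,275,270,350)):
    ys,xs=np.nonzero(m[box[0]:box[1],box[2]:box[3]]); return xs.mean()+box[2],ys.mean()+box[0],len(xs)
print('now',cen(m))
h=cv2.cvtColor(cv2.imread('pics/scene1.png'),cv2.COLOR_BGR2HSV).astype(int); m=((h[...,0]<8)|(h[...,0]>172))&(h[...,1]>170)&(h[...,2]>90); print('rest',cen(m))
for t in(0,.010,.014,.020,.026): print(t,proj(c,bed2w((-.058-t,0,.02),J)).round(1))
E
```

```text
t 18.55 bed mm [-22.9   0.8   4.5] rpy [178.61  -0.53 153.35] F [ 6.1 -1.5  5.2] open 0.049
now (np.float64(276.25), np.float64(186.25), 8)
rest (np.float64(295.4406779661017), np.float64(233.83050847457628), 59)
0 [298.8 240.8]
0.01 [295.9 242.4]
0.014 [294.8 243. ]
0.02 [293.1 244. ]
0.026 [291.3 244.9]
```

>>> arm_command --pt "-0.0015 0 -0.0005 0" --pt "-0.003 0 -0.001 0" --pt "-0.0045 0 -0.0015 0" --pt "-0.005 0 -0.0018 0" --pt "-0.005 0 -0.0018 0"

```text
time: 19.1
ee_pos: [0.537, -0.1752, 0.0665]
tcp_rot: [178.6, -0.8, 153.4]
wrist_force: [-1.9, 3.1, 4.1]
opening: 0.0488
grasp_force: 50.2
```

```bash
python3 - <<'E'
from bp import *
rep(.0045)
E
```

```text
t 19.1 bed mm [-19.9   0.7   4. ] rpy [178.62  -0.78 153.36] F [-1.9  3.1  4.1] open 0.0488
```

>>> arm_command --pt "0 0 0 0" --pt "0 0 0 0" --pt "0 0 0 0" --pt "0 0 -0.01 0" --pt "0 0 -0.03 0" --hand 0.07

```text
time: 19.6
ee_pos: [0.5368, -0.1762, 0.0962]
tcp_rot: [178.7, -0.8, 153.3]
wrist_force: [-0.9, 0.5, 0.0]
opening: 0.0698
grasp_force: 0.0
```

>>> arm_command --pt "0 0 -0.05 0" --pt "0.04 0 -0.09 0" --pt "0.085 0.01 -0.09 0" --pt "0.12 0.04 -0.09 0" --pt "0.15 0.08 -0.09 0"

```text
time: 20.1
ee_pos: [0.4381, -0.0397, 0.1921]
tcp_rot: [178.6, -0.6, 153.2]
wrist_force: [2.0, -0.2, -0.4]
opening: 0.0701
grasp_force: 0.0
```

```bash
python3 - <<'E'
from bp import *
o=bot.get_obs(); print(o['time'],o['ee_pos'].round(4),o['tcp_rot'].round(2))
a=shot('top','top8.png')['color'][155:255,270:360]; b=shot('scene','scene8.png')['color'][185:275,270:390]
a=cv2.resize(a,(360,400),interpolation=cv2.INTER_CUBIC); b=cv2.resize(b,(440,330),interpolation=cv2.INTER_CUBIC)
b=cv2.copyMakeBorder(b,0,70,0,0,cv2.BORDER_CONSTANT); cv2.imwrite('pics/j8.png',cv2.convertScaleAbs(cv2.hconcat([a,b]),alpha=1.5,beta=10))
E
```

```text
20.1 [ 0.4381 -0.0397  0.1921] [178.59  -0.55 153.19]
```

View pics/j8.png

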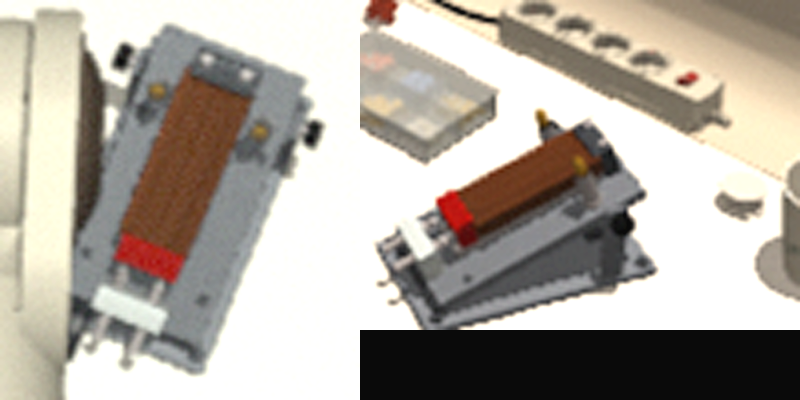

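```bash
cat > ck.py <<'E'
from bp import *
import sys
C={'camera_matrix':[[538.96777414,0,282.08925962],[0,538.96777414,211.19326162],[0,0,1]],'xyz':np.array([.2096129,-.07395132,1.47801643]),'orientation':[12.32551091,.18885696,-93.42232872]}
def hs(f): h=cv2.cvtColor(cv2.imread(f),cv2.COLOR_BGR2HSV).astype(int); return h[...,0],h[...,1],h[...,2]
def bedpx(px,z): # pixel -> bed x,y at bed height z
    o,d=ray(C,px); a=w2bed(o); b=w2bed(o+d)-a; return ((a+b*(z-a[2])/b[2])*1000).round(1)
for f in('pics/top1.png','pics/top8.png'):
    H,Sa,V=hs(f); m=((H<8)|(H>172))&(Sa>190)&(V>90); m[:200]=0;m[240:]=0;m[:,290:]*=1;m[:,:285]=0;m[:,330:]=0
    ys,xs=np.nonzero(m); print(f,len(xs),bedpx((xs.mean(),ys.mean()),.027),'x range',[bedpx((xs[i],ys[i]),.027) for i in(ys.argmin(),ys.argmax())])
    m2=((H<16)|(H>172))&(Sa>90)&(V<130)&~m; m2[:168]=0;m2[232:]=0;m2[:,:295]=0;m2[:,340:]=0
    m2=cv2.morphologyEx(m2.astype(np.uint8),cv2.MORPH_OPEN,np.ones((3,3)))
    cs=cv2.findContours(m2,cv2.RETR_EXTERNAL,cv2.CHAIN_APPROX_NONE)[0]
    if cs:
        k=max(cs,key=cv2.contourArea); P=np.array([bedpx(p,.016)[:2] for p in k[:,0].astype(float)],np.float32); print('blank',cv2.minAreaRect(P))
E
python3 ck.py
```

```text
Traceback (most recent call last):
  File "ck.py", line 8, in <module>
    H,Sa,V=hs(f); m=((H<8)|(H>172))&(Sa>190)&(V>90); m[:200]=0;m[240:]=0;m[:,290:]*=1;m[:,:285]=0;m[:,330:]=0
                                                                         ^^^^^^^^^^^^
numpy._core._exceptions._UFuncOutputCastingError: Cannot cast ufunc 'multiply' output from dtype('int64') to dtype('bool') with casting rule 'same_kind'
```

```bash
sed -i 's/m\[:,290:\]\*=1;//' ck.py; python3 ck.py
```

```text
pics/top1.png 87 [-56.9   0.8  27. ] x range [array([-51.1,  18.1,  27. ]), array([-63. , -15.5,  27. ])]
pics/top8.png 98 [-66.4   0.3  27. ] x range [array([-60.6,  20. ,  27. ]), array([-74.9, -14.7,  27. ])]
blank ((-2.789714813232422, 2.106081008911133), (115.70747375488281, 49.341670989990234), 0.14747832715511322)
```

>>> arm_command --pt "0.004 0.025 0.01 -0.13" --pt "0.009 0.05 0.03 -0.27" --pt "0.013 0.075 0.06 -0.41" --pt "0.018 0.094 0.1 -0.54" --pt "0.018 0.094 0.13 -0.59" --hand 0.055

```text
time: 20.7
ee_pos: [0.4658, 0.057, 0.0617]
tcp_rot: [178.5, 0.2, -172.5]
wrist_force: [-0.8, -1.0, -0.6]
opening: 0.0545
grasp_force: 0.0
```

>>> arm_command --pt "0 0 0 0" --pt "0 0 0 0" --pt "0 0 0 0" --pt "0 0 0 0" --pt "0 0 0 0" --grip_force 25

```text
time: 21.2
ee_pos: [0.4663, 0.0552, 0.0644]
tcp_rot: [178.5, 0.3, -172.9]
wrist_force: [0.1, 0.2, 1.0]
opening: 0.0549
grasp_force: 0.0
```

>>> arm_command --pt "0.001 0 0.015 0" --pt "0.002 -0.0005 0.03 0" --pt "0.002 -0.0005 0.044 0" --pt "0.002 -0.0005 0.044 0" --pt "0.002 -0.0005 0.044 0"

```text
time: 21.7
ee_pos: [0.4632, 0.0559, 0.0184]
tcp_rot: [178.5, 0.1, -172.9]
wrist_force: [0.5, -0.5, 0.5]
opening: 0.0546
grasp_force: 0.0
```

>>> arm_command --pt "0 0 0 0" --pt "0 0 0 0" --pt "0 0 0 0" --pt "0 0 0 0" --pt "0 0 0 0" --hand 0.0 --grip_force 30

```text
time: 22.2
ee_pos: [0.4641, 0.056, 0.0197]
tcp_rot: [178.5, 0.3, -172.9]
wrist_force: [-1.6, 1.1, 5.7]
opening: 0.0131
grasp_force: 30.1
```

>>> arm_command --pt "0 0 0 0" --pt "0 0 -0.02 0" --pt "0 0 -0.05 0" --pt "0 0 -0.09 0" --pt "0 0 -0.13 0"

```text
time: 22.7
ee_pos: [0.463, 0.0523, 0.1496]
tcp_rot: [178.5, 0.1, -172.9]
wrist_force: [0.8, 0.1, -2.4]
opening: 0.0134
grasp_force: 29.9
```

>>> arm_command --pt "0 -0.01 -0.04 0.05" --pt "-0.007 -0.05 -0.047 0.18" --pt "-0.014 -0.095 -0.047 0.32" --pt "-0.021 -0.14 -0.047 0.46" --pt "-0.028 -0.185 -0.047 0.59"

```text
time: 23.2
ee_pos: [0.5145, -0.1306, 0.1907]
tcp_rot: [178.6, -0.7, 153.0]
wrist_force: [0.6, 0.8, -2.7]
opening: 0.0129
grasp_force: 30.0
```

>>> arm_command --pt "-0.012 -0.02 0 0" --pt "-0.023 -0.039 0 0" --pt "-0.023 -0.039 0 0" --pt "-0.023 -0.039 0 0" --pt "-0.023 -0.039 0 0"

```text
time: 23.7
ee_pos: [0.5174, -0.1733, 0.1897]
tcp_rot: [178.6, -0.7, 153.4]
wrist_force: [0.9, 1.3, -1.7]
opening: 0.0134
grasp_force: 30.0
```

```bash
python3 - <<'E'
from bp import *
rep(.006,[(-10,0,70),(-10,0,52),(-10,0,42)])
E
```

```text
t 23.7 bed mm [  5.5  -6.4 127.6] rpy [178.62  -0.71 153.38] F [ 0.9  1.3 -1.7] open 0.0134
(-10, 0, 70) -> tool mm [-5.9  5.  59.5]
(-10, 0, 52) -> tool mm [-12.2   4.6  76.3]
(-10, 0, 42) -> tool mm [-15.8   4.4  85.6]
```

>>> arm_command --pt "-0.002 0.002 0.02 0" --pt "-0.004 0.005 0.04 0" --pt "-0.006 0.005 0.06 0" --pt "-0.009 0.005 0.068 0" --pt "-0.0105 0.005 0.072 0" --grip_force 22

```text
time: 24.2
ee_pos: [0.5291, -0.1716, 0.1175]
tcp_rot: [178.6, -0.7, 153.4]
wrist_force: [-0.2, 0.2, -2.2]
opening: 0.0129
grasp_force: 29.9
```

>>> arm_command --pt "-0.001 0 0.003 0" --pt "-0.002 0 0.006 0" --pt "-0.003 0 0.009 0" --pt "-0.004 0 0.012 0" --pt "-0.004 0 0.012 0"

```text
time: 24.7
ee_pos: [0.5318, -0.1733, 0.1089]
tcp_rot: [178.6, -0.7, 153.4]
wrist_force: [-14.6, 6.9, 17.7]
opening: 0.0131
grasp_force: 34.6
```

```bash
python3 - <<'E'
from bp import *
rep(.006,[(-10,0,40)])
E
```

```text
t 24.7 bed mm [-10.    0.   47.1] rpy [178.6   -0.68 153.35] F [-14.6   6.9  17.7] open 0.0131
(-10, 0, 40) -> tool mm [-2.5 -0.2  6.7]
```

>>> arm_command --pt "-0.0005 0 0.001 0" --pt "-0.0005 0 0.002 0" --pt "-0.001 0 0.003 0" --pt "-0.001 0 0.004 0" --pt "-0.001 0 0.004 0" --grip_force 20

```text
time: 25.2
ee_pos: [0.5326, -0.1736, 0.1055]
tcp_rot: [178.6, -0.7, 153.4]
wrist_force: [-17.3, 6.6, 21.9]
opening: 0.0131
grasp_force: 37.2
```

```bash
python3 - <<'E'
from bp import *
rep(.006,[(-10,0,40)])
E
```

```text
t 25.2 bed mm [-10.4   0.1  43.7] rpy [178.6   -0.66 153.35] F [-17.3   6.6  21.9] open 0.0131
(-10, 0, 40) -> tool mm [-1.7 -0.2  3.3]
```

>>> arm_command --pt "0 0 0.001 0" --pt "-0.0005 0 0.002 0" --pt "-0.001 0 0.003 0" --pt "-0.001 0 0.0035 0" --pt "-0.001 0 0.0035 0"

```text
time: 25.7
ee_pos: [0.5333, -0.1739, 0.1023]
tcp_rot: [178.6, -0.7, 153.4]
wrist_force: [-19.2, 8.0, 24.9]
opening: 0.0135
grasp_force: 39.8
```

```bash
python3 - <<'E'
from bp import *
rep(.006,[(-10,0,40)])
c=shot('scene','scene9.png')
E
```

```text
t 25.7 bed mm [-10.8   0.2  40.4] rpy [178.6   -0.68 153.35] F [-19.2   8.   24.9] open 0.0135
(-10, 0, 40) -> tool mm [-0.9 -0.2  0.1]
```

```bash
cat > pl.py <<'E'
from bp import *
import sys
from scipy.optimize import minimize
Cs={'camera_matrix':[[466.79576569,0,280.9626537],[0,466.79576569,221.96724704],[0,0,1]],'xyz':np.array([-.35199288,-.86995544,.97223968]),'orientation':[53.29926634,.39536438,-47.58944575]}
def mask(f):
    h=cv2.cvtColor(cv2.imread(f),cv2.COLOR_BGR2HSV).astype(int); m=((h[...,0]>100)&(h[...,0]<125)&(h[...,1]>110)).astype(np.uint8)
    m[:,:255]=0;m[:170]=0;m[290:]=0;m[:,390:]=0
    cs=cv2.findContours(m,cv2.RETR_EXTERNAL,cv2.CHAIN_APPROX_NONE)[0]; k=np.vstack([c for c in cs if cv2.contourArea(c)>8])
    return m,cv2.convexHull(k)[:,0]
def fit(f):
    m,hull=mask(f); print('blue px',m.sum(),hull.tolist() if len(hull)<14 else len(hull))
    B=8
    Hm=np.zeros((420*B//2,560*B//2),np.uint8); A=cv2.fillConvexPoly(np.zeros((1680,2240),np.uint8),((hull+.5)*4).astype(np.int32),1)
    def quad(p): # centre of underside in bed mm, phi deg rel bed
        x,y,z,ph=p; M=R.from_euler('y',-ph,degrees=True)
        pts=[bed2w((np.array([x,y,z])+M.apply([a,b,c]))/1000,J) for a in(-30,30) for b in(-55,55) for c in(0,8)]
        return np.array([proj(Cs,q) for q in pts],np.float32)
    def cost(p):
        k=cv2.convexHull(((quad(p)+.5)*4).astype(np.float32)); I=cv2.fillConvexPoly(np.zeros_like(A),k.astype(np.int32),1); return 1-(I&A).sum()/(I|A).sum()
    return cost
E
python3 - <<'E'
from pl import *
import itertools
cost=fit('pics/scene9.png')
for ph in(-24,-20,-16,-12,-8,-4,0,4):
    best=min(((cost((x,y,z,ph)),x,y,z) for x in range(-26,7,4) for y in(-3,0,3) for z in range(10,32,3)))
    print(ph,np.round(best,3))
E
```

```text
blue px 329 17
-24 [  0.144 -22.     -3.     22.   ]
-20 [  0.126 -18.      3.     13.   ]
-16 [  0.118 -18.      3.     13.   ]
-12 [  0.128 -18.      3.     13.   ]
-8 [  0.13 -18.     3.    16.  ]
-4 [  0.136 -18.      3.     16.   ]
0 [  0.143 -18.      3.     16.   ]
4 [  0.149 -18.      3.     16.   ]
```

```bash
python3 - <<'E'
import pl
from pl import *
op=pl.proj
pl.proj=lambda c,p: op(c,p)+np.array([-.1,1.8])
for f in('pics/scene9.png',):
    cost=fit(f); m,hull=mask(f); print(hull.tolist())
    for ph in(-24,-20,-15,-10,-5,0,5):
        r=np.deg2rad(ph); h=(40.4-16-30*abs(np.sin(r)))/np.cos(r); cx,cz=-10.8+h*np.sin(r),40.4-h*np.cos(r)
        M=R.from_euler('y',-ph,degrees=True)
        q=[pl.proj(Cs,bed2w((np.array([cx,0,cz])+M.apply([a,b,8]))/1000,J)).round(1).tolist() for a,b in((-30,55),(-30,-55),(30,-55),(30,55))]
        print(ph,round(cost((cx,0,cz,ph)),3),round(cost((cx,1.5,cz,ph)),3),q)
E
```

```text
blue px 329 17
[[305, 223], [315, 226], [316, 227], [324, 237], [325, 239], [325, 241], [324, 242], [322, 243], [310, 248], [308, 248], [306, 246], [304, 243], [295, 228], [295, 227], [296, 226], [298, 225], [303, 223]]
-24 0.182 0.195 [[294.1, 223.7], [308.3, 244.6], [326.7, 241.0], [311.7, 220.6]]
-20 0.155 0.162 [[294.2, 224.6], [308.4, 245.5], [326.9, 240.9], [311.9, 220.5]]
-15 0.135 0.136 [[294.5, 225.8], [308.6, 246.7], [327.1, 240.7], [312.1, 220.3]]
-10 0.164 0.153 [[294.9, 226.9], [309.0, 247.8], [327.4, 240.5], [312.3, 220.1]]
-5 0.214 0.201 [[295.5, 227.9], [309.7, 248.9], [327.7, 240.3], [312.6, 219.9]]
0 0.275 0.265 [[296.3, 228.9], [310.5, 249.8], [328.1, 240.1], [313.0, 219.7]]
5 0.304 0.294 [[296.7, 228.7], [310.9, 249.6], [327.9, 238.8], [312.8, 218.4]]
```

>>> arm_command --pt "0.0015 0 -0.0045 0" --pt "0.0015 0 -0.0045 0" --pt "0.0015 0 -0.0045 0" --pt "0.0015 0 -0.0045 0" --pt "0.0015 0 -0.0045 0" --hand 0.019

```text
time: 26.25
ee_pos: [0.5332, -0.174, 0.1026]
tcp_rot: [178.6, -0.7, 153.3]
wrist_force: [0.5, 0.6, -0.6]
opening: 0.019
grasp_force: 0.0
```

```bash
python3 - <<'E'
import pl
from pl import *
rep(.006,[(-10,0,42)])
c=shot('scene','scene10.png'); shot('top','top10.png')
op=pl.proj
pl.proj=lambda c,p: op(c,p)+np.array([-.1,1.8])
f='pics/scene10.png'; cost=fit(f); m,hull=mask(f); print(hull.tolist())
for cx in range(-28,-4,3): print(cx,[round(cost((cx,y,16,0)),3) for y in(-3,-1.5,0,1.5,3)])
for ph in(-15,-10,-5,0): print(ph,min((round(cost((cx,y,16+30*abs(np.sin(np.deg2rad(ph))),ph)),3),cx) for cx in range(-28,-4,3) for y in(-1.5,0,1.5)))
E
```

```text
t 26.25 bed mm [-10.7   0.1  40.7] rpy [178.63  -0.69 153.35] F [ 0.5  0.6 -0.6] open 0.019
(-10, 0, 42) -> tool mm [-0.2 -0.  -1.4]
blue px 336 15
[[304, 224], [315, 227], [318, 230], [323, 236], [325, 240], [325, 242], [309, 250], [308, 250], [307, 249], [305, 246], [300, 238], [296, 231], [295, 229], [296, 228], [303, 224]]
-28 [np.float64(0.376), np.float64(0.363), np.float64(0.358), np.float64(0.347), np.float64(0.338)]
-25 [np.float64(0.321), np.float64(0.312), np.float64(0.302), np.float64(0.295), np.float64(0.28)]
-22 [np.float64(0.266), np.float64(0.254), np.float64(0.244), np.float64(0.235), np.float64(0.226)]
-19 [np.float64(0.215), np.float64(0.198), np.float64(0.19), np.float64(0.181), np.float64(0.173)]
-16 [np.float64(0.19), np.float64(0.176), np.float64(0.166), np.float64(0.155), np.float64(0.145)]
-13 [np.float64(0.265), np.float64(0.245), np.float64(0.229), np.float64(0.22), np.float64(0.208)]
-10 [np.float64(0.328), np.float64(0.32), np.float64(0.307), np.float64(0.298), np.float64(0.284)]
-7 [np.float64(0.392), np.float64(0.38), np.float64(0.373), np.float64(0.361), np.float64(0.357)]
-15 (np.float64(0.146), -19)
-10 (np.float64(0.138), -19)
-5 (np.float64(0.149), -19)
0 (np.float64(0.155), -16)
```

>>> arm_command --pt "0.002 0 0.001 0" --pt "0.004 0 0.0015 0" --pt "0.0055 0 0.002 0" --pt "0.0055 0 0.002 0" --pt "0.0055 0 0.002 0"

```text
time: 26.85
ee_pos: [0.5282, -0.1714, 0.1011]
tcp_rot: [178.6, -0.7, 153.3]
wrist_force: [0.6, 0.4, 0.3]
opening: 0.019
grasp_force: 0.0
```

>>> arm_command --pt "0 0 0 0" --pt "0 0 0 0" --pt "0 0 0 0" --pt "0 0 0 0" --pt "0 0 0 0" --hand 0.0 --grip_force 60

```text
time: 27.35
ee_pos: [0.5283, -0.1714, 0.1013]
tcp_rot: [178.6, -0.7, 153.4]
wrist_force: [-1.3, 1.9, 5.9]
opening: 0.0123
grasp_force: 59.6
```

```bash
python3 - <<'E'
from bp import *
rep(.006,[(-10,0,75)])
E
```

```text
t 27.35 bed mm [-16.3   0.2  41.4] rpy [178.62  -0.66 153.35] F [-1.3  1.9  5.9] open 0.0123
(-10, 0, 75) -> tool mm [  5.9   0.6 -33.7]
```

>>> arm_command --pt "0.003 0 -0.008 0" --pt "0.006 0 -0.016 0" --pt "0.009 0.001 -0.025 0" --pt "0.0135 0.001 -0.036 0" --pt "0.0135 0.001 -0.036 0"

```text
time: 27.85
ee_pos: [0.5169, -0.1655, 0.1394]
tcp_rot: [178.6, -0.5, 153.4]
wrist_force: [0.9, -0.8, -1.1]
opening: 0.0126
grasp_force: 58.9
```

>>> arm_command --pt "-0.01 0 -0.0037 0" --pt "-0.022 0 -0.008 0" --pt "-0.034 0 -0.0125 0" --pt "-0.046 0 -0.017 0" --pt "-0.051 0 -0.0187 0"

```text
time: 28.35
ee_pos: [0.5629, -0.1892, 0.1553]
tcp_rot: [178.6, -0.7, 153.3]
wrist_force: [-0.8, -0.2, -2.5]
opening: 0.0125
grasp_force: 58.8
```

```bash
cat > q.py <<'E'
import pl
from pl import *
op=pl.proj
pl.proj=lambda c,p: op(c,p)+np.array([-.1,1.8])
def est(f,P,h=25.4):
    cost=fit(f); m,hull=mask(f); print(hull.tolist())
    for ph in(-20,-10,-5,0,5,10):
        r=np.deg2rad(ph); cx,cz=P[0]+h*np.sin(r),P[2]-h*np.cos(r)
        print(ph,[round(cost((cx+d,P[1],cz,ph)),3) for d in(-4,-2,0,2,4)])
    M=np.array([pl.proj(Cs,bed2w((np.array([P[0]+a,P[1]+b,P[2]-h+c]))/1000,J)).round(1) for a,b,c in((-30,55,8),(-30,-55,8),(-30,-55,0),(30,-55,0),(30,-55,8),(30,55,8))]); print(M.tolist())
E
python3 - <<'E'
from q import *
rep(.006,[(38,0,79),(38,0,60),(38,0,53.4)])
o=bot.get_obs(); P=w2bed(o['ee_pos']+[0,0,.006])*1000
shot('scene','scene11.png'); est('pics/scene11.png',P)
E
```

```text
t 28.35 bed mm [38.7 -0.2 78.8] rpy [178.63  -0.66 153.34] F [-0.8 -0.2 -2.5] open 0.0125
(38, 0, 79) -> tool mm [0.7 0.2 0.1]
(38, 0, 60) -> tool mm [-6.  -0.2 17.9]
(38, 0, 53.4) -> tool mm [-8.3 -0.4 24. ]
blue px 348 15
[[326, 208], [327, 209], [331, 214], [338, 223], [338, 225], [337, 226], [325, 232], [322, 233], [321, 233], [319, 231], [317, 228], [308, 214], [307, 212], [308, 211], [314, 208]]
-20 [np.float64(0.346), np.float64(0.296), np.float64(0.246), np.float64(0.203), np.float64(0.153)]
-10 [np.float64(0.261), np.float64(0.215), np.float64(0.172), np.float64(0.121), np.float64(0.116)]
-5 [np.float64(0.225), np.float64(0.185), np.float64(0.129), np.float64(0.134), np.float64(0.155)]
0 [np.float64(0.185), np.float64(0.149), np.float64(0.145), np.float64(0.169), np.float64(0.217)]
5 [np.float64(0.157), np.float64(0.157), np.float64(0.178), np.float64(0.225), np.float64(0.272)]
10 [np.float64(0.155), np.float64(0.182), np.float64(0.236), np.float64(0.281), np.float64(0.324)]
[[306.7, 213.1], [321.7, 233.4], [322.4, 235.2], [340.2, 225.4], [339.5, 223.6], [323.5, 203.9]]
```

>>> arm_command --pt "-0.0005 0 0.003 0" --pt "-0.0012 0 0.006 0" --pt "-0.0025 0 0.009 0" --pt "-0.0037 0 0.012 0" --pt "-0.0037 0 0.012 0"

```text
time: 28.9
ee_pos: [0.5657, -0.1904, 0.1429]
tcp_rot: [178.6, -0.6, 153.3]
wrist_force: [1.7, -2.4, -2.8]
opening: 0.012
grasp_force: 58.8
```

```bash
python3 - <<'E'
from bp import *
rep(.006,[(38,0,60),(38,0,53)])
E
```

```text
t 28.9 bed mm [37.3 -0.  66.2] rpy [178.65  -0.64 153.35] F [ 1.7 -2.4 -2.8] open 0.012
(38, 0, 60) -> tool mm [-2.9 -0.1  5.5]
(38, 0, 53) -> tool mm [-5.3 -0.2 12.1]
```

>>> arm_command --pt "-0.001 0 0 0" --pt "-0.0018 0 0.0015 0" --pt "-0.0025 0 0.003 0" --pt "-0.0035 0 0.0053 0" --pt "-0.0035 0 0.0053 0"

```text
time: 29.4
ee_pos: [0.5687, -0.1919, 0.1376]
tcp_rot: [178.6, -0.7, 153.3]
wrist_force: [-0.2, -3.0, -3.1]
opening: 0.0128
grasp_force: 58.9
```

```bash
python3 - <<'E'
from bp import *
rep(.006,[(38.5,0,53)])
E
```

```text
t 29.4 bed mm [38.7  0.  60. ] rpy [178.65  -0.67 153.34] F [-0.2 -3.  -3.1] open 0.0128
(38.5, 0, 53) -> tool mm [-2.3 -0.2  6.6]
```

>>> arm_command --pt "-0.0005 -0.001 0.0015 0" --pt "-0.001 -0.0012 0.003 0" --pt "-0.0018 -0.0012 0.005 0" --pt "-0.0025 -0.0012 0.0066 0" --pt "-0.0025 -0.0012 0.0066 0"

```text
time: 29.9
ee_pos: [0.5703, -0.1934, 0.1315]
tcp_rot: [178.6, -0.7, 153.4]
wrist_force: [-0.7, 2.4, 1.8]
opening: 0.0126
grasp_force: 59.3
```

```bash
python3 - <<'E'
from bp import *
rep(.006,[(38.5,0,50)])
E
```

```text
t 29.9 bed mm [38.5 -0.7 53.5] rpy [178.61  -0.68 153.35] F [-0.7  2.4  1.8] open 0.0126
(38.5, 0, 50) -> tool mm [-1.2  0.6  3.3]
```

>>> arm_command --pt "-0.0005 0 0.0015 0" --pt "-0.001 0 0.003 0" --pt "-0.0015 0 0.0045 0" --pt "-0.002 0 0.006 0" --pt "-0.002 0 0.006 0"

```text
time: 30.4
ee_pos: [0.5707, -0.1935, 0.1311]
tcp_rot: [178.6, -0.6, 153.4]
wrist_force: [-22.3, 9.4, 40.0]
opening: 0.0125
grasp_force: 64.7
```

```bash
python3 - <<'E'
from q import *
rep(.006); print(bot.get_obs()['torque'].round(2))
o=bot.get_obs(); P=w2bed(o['ee_pos']+[0,0,.006])*1000
shot('scene','scene12.png'); est('pics/scene12.png',P,P[2]-28)
E
```

```text
t 30.4 bed mm [38.8 -0.5 53. ] rpy [178.58  -0.58 153.35] F [-22.3   9.4  40. ] open 0.0125
[1.97 4.84 0.01]
blue px 325 15
[[317, 214], [329, 215], [330, 216], [337, 224], [340, 229], [340, 230], [339, 231], [330, 236], [324, 239], [321, 236], [315, 227], [310, 219], [310, 218], [312, 216], [316, 214]]
-20 [np.float64(0.352), np.float64(0.31), np.float64(0.268), np.float64(0.222), np.float64(0.179)]
-10 [np.float64(0.288), np.float64(0.238), np.float64(0.201), np.float64(0.161), np.float64(0.144)]
-5 [np.float64(0.251), np.float64(0.214), np.float64(0.171), np.float64(0.155), np.float64(0.191)]
0 [np.float64(0.218), np.float64(0.182), np.float64(0.17), np.float64(0.195), np.float64(0.236)]
5 [np.float64(0.19), np.float64(0.179), np.float64(0.2), np.float64(0.239), np.float64(0.301)]
10 [np.float64(0.182), np.float64(0.207), np.float64(0.25), np.float64(0.305), np.float64(0.348)]
[[309.1, 218.8], [324.0, 239.2], [324.8, 241.0], [342.3, 231.3], [341.7, 229.5], [325.7, 209.6]]
```

>>> arm_command --pt "0.0005 0 -0.0015 0" --pt "0.001 0 -0.003 0" --pt "0.0015 0 -0.0042 0" --pt "0.0015 0 -0.0042 0" --pt "0.0015 0 -0.0042 0"

```text
time: 30.95
ee_pos: [0.5705, -0.1934, 0.1313]
tcp_rot: [178.6, -0.6, 153.4]
wrist_force: [-6.2, 5.3, 12.3]
opening: 0.0123
grasp_force: 61.0
```

>>> arm_command --pt "0 0 0 0" --pt "0 0 0 0" --pt "0 0 0 0" --pt "0 0 0 0" --pt "0 0 0 0" --hand 0.021

```text
time: 31.45
ee_pos: [0.5707, -0.1938, 0.1292]
tcp_rot: [178.6, -0.7, 153.3]
wrist_force: [0.4, 1.1, 0.3]
opening: 0.0212
grasp_force: 0.0
```

```bash
python3 - <<'E'
from q import *
rep(.006)
shot('scene','scene13.png'); est('pics/scene13.png',[38,0,53.4])
E
```

```text
t 31.45 bed mm [38.3 -0.8 51.2] rpy [178.63  -0.7  153.34] F [0.4 1.1 0.3] open 0.0212
blue px 320 14
[[317, 214], [330, 216], [337, 224], [340, 229], [340, 230], [339, 231], [330, 236], [324, 239], [322, 238], [315, 227], [310, 219], [310, 218], [312, 216], [316, 214]]
-20 [np.float64(0.364), np.float64(0.322), np.float64(0.282), np.float64(0.238), np.float64(0.198)]
-10 [np.float64(0.296), np.float64(0.252), np.float64(0.213), np.float64(0.18), np.float64(0.154)]
-5 [np.float64(0.26), np.float64(0.226), np.float64(0.191), np.float64(0.161), np.float64(0.188)]
0 [np.float64(0.228), np.float64(0.196), np.float64(0.178), np.float64(0.192), np.float64(0.231)]
5 [np.float64(0.198), np.float64(0.183), np.float64(0.199), np.float64(0.235), np.float64(0.285)]
10 [np.float64(0.181), np.float64(0.201), np.float64(0.243), np.float64(0.291), np.float64(0.338)]
[[308.8, 218.8], [323.7, 239.2], [324.4, 241.0], [342.0, 231.3], [341.4, 229.5], [325.4, 209.7]]
```

>>> arm_command --pt "0 0 -0.008 0" --pt "0 0 -0.018 0" --pt "0 0 -0.035 0" --pt "0 0 -0.06 0" --pt "0 0 -0.09 0"

```text
time: 32.0
ee_pos: [0.5705, -0.1961, 0.2206]
tcp_rot: [178.6, -0.7, 153.3]
wrist_force: [0.8, -0.1, -0.4]
opening: 0.021
grasp_force: 0.0
```

>>> arm_command --pt "0.03 0.02 -0.02 0" --pt "0.06 0.05 -0.02 0" --pt "0.09 0.09 -0.02 0" --pt "0.12 0.13 -0.02 0" --pt "0.14 0.16 -0.02 0"

```text
time: 32.5
ee_pos: [0.5166, 0.0112, 0.2465]
tcp_rot: [178.6, -0.6, 153.4]
wrist_force: [1.5, -0.4, 0.2]
opening: 0.0213
grasp_force: 0.0
```

```bash
python3 - <<'E'
from q import *
rep(.006)
c=shot('top','top14.png'); shot('scene','scene14.png')
h=cv2.cvtColor(c['color'],cv2.COLOR_BGR2HSV).astype(int); H,Sa,V=h[...,0],h[...,1],h[...,2]
def bp_(px,z):
    o,d=ray(c,px); a=w2bed(o); b=w2bed(o+d)-a; return ((a+b*(z-a[2])/b[2])*1000)[:2]
def rc(m,z):
    cs=cv2.findContours(cv2.morphologyEx(m.astype(np.uint8),cv2.MORPH_OPEN,np.ones((2,2))),cv2.RETR_EXTERNAL,cv2.CHAIN_APPROX_NONE)[0]; k=max(cs,key=cv2.contourArea)[:,0]
    return cv2.minAreaRect(np.array([bp_(p.astype(float),z) for p in k],np.float32))
m=(H>100)&(H<125)&(Sa>110); m[:,:285]=0;m[:,360:]=0;m[:150]=0;m[230:]=0
print('plate top',rc(m,.036))
m=((H<8)|(H>172))&(Sa>190)&(V>90); m[:200]=0;m[240:]=0;m[:,:285]=0;m[:,330:]=0; ys,xs=np.nonzero(m); print('red',bp_((xs.mean(),ys.mean()),.027))
m=((H>10)&(H<28)&(Sa>90)); m[:,:295]=0;m[:,350:]=0;m[:165]=0;m[200:]=0
n,l,st,ce=cv2.connectedComponentsWithStats(m.astype(np.uint8)); print('brass',[(bp_(ce[i],.04).round(1).tolist(),int(st[i,4])) for i in range(1,n)])
est('pics/scene14.png',[38,0,53.4])
a=cv2.imread('pics/scene1.png');b=cv2.imread('pics/scene14.png')
for t in('tape_roll','awl','pliers_b','pencil'): print(t,[np.round(x['location'],1).tolist() for x in bot.mark_of('top',t)[:1]])
E
```

```text
t 32.5 bed mm [-53.6 158.1 209.5] rpy [178.56  -0.59 153.38] F [ 1.5 -0.4  0.2] open 0.0213
plate top ((35.89394760131836, -3.107128143310547), (110.17659759521484, 60.23598861694336), 89.28872680664062)
red [-66.39641051   0.51819456]
brass [([54.4, 17.7], 11), ([38.8, 36.7], 8), ([54.7, -16.1], 10), ([20.5, 18.3], 12), ([38.1, -34.6], 6), ([19.7, -15.1], 12), ([-4.0, 5.9], 71)]
blue px 347 14
[[325, 210], [327, 212], [337, 224], [339, 227], [340, 229], [340, 230], [339, 231], [328, 237], [324, 239], [322, 238], [316, 229], [309, 218], [312, 216], [323, 210]]
-20 [np.float64(0.388), np.float64(0.343), np.float64(0.298), np.float64(0.248), np.float64(0.2)]
-10 [np.float64(0.297), np.float64(0.246), np.float64(0.199), np.float64(0.145), np.float64(0.105)]
-5 [np.float64(0.247), np.float64(0.203), np.float64(0.146), np.float64(0.103), np.float64(0.14)]
0 [np.float64(0.197), np.float64(0.144), np.float64(0.114), np.float64(0.139), np.float64(0.184)]
5 [np.float64(0.139), np.float64(0.113), np.float64(0.138), np.float64(0.184), np.float64(0.233)]
10 [np.float64(0.107), np.float64(0.134), np.float64(0.185), np.float64(0.238), np.float64(0.286)]
[[308.8, 218.8], [323.7, 239.2], [324.4, 241.0], [342.0, 231.3], [341.4, 229.5], [325.4, 209.7]]
tape_roll [[401.2, 195.0]]
awl [[404.1, 240.4]]
pliers_b [[156.2, 176.5]]
pencil [[193.2, 285.8]]
```

```bash
python3 -c "
from workcell import bot
print(bot.job_done())"
```

```text
the job is handed in; nothing more can be done
None
```

I've handed the job in at about 33 s of the 59 s allowed. The blank is clamped flat against the stop under both lips, and the drill plate sits square on both pins, pressed down on the post shoulders before I let go. The last camera check put the carriage at about 10 mm and the other four items where they started. I set the plate down on the clamped blank once to tilt it to the bed's slope before fitting it.

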